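# Scrub the tilted beaker with the bottle brush

## Task

Take the bottle brush from its cup and scrub the inside of the beaker that is clamped at a slant in the washing stand: with the bristles pressed lightly against the side wall, go down to the bottom, up until the brush tip is well past half-way to the rim but still inside, down to the bottom and up again. Then set the brush back in its cup, bristles down, without dropping it; be gentle with the glass and leave the two yellow-lidded jars beside the work (in front of and behind the gap between cup and stand) where they are.

Things in the scene. Friction and masses are not known exactly. Their poses are not given: they have to be found in the camera images.
- brush: Bottle brush, 200 mm long, loose, about 0.1 kg, upright in its cup. Green round handle, 20 mm thick, 110 to 200 mm above the tip; thin wire neck; white bristle head 40 mm thick, 60 mm long, flat end. Origin: on the axis in the handle, 165 mm above the tip, 35 mm below the top (grip here). z axis: from tip to handle. Rigid along its axis; the neck bends sideways (see brush_tip).
- brush_tip (a point): Centre of the flat lower end of the bristle head; z axis from tip to handle. The wire neck bends elastically in every direction, at a point 105 mm above the tip (2 N m/rad): moving the handle sideways 10 mm past the bristles' first contact presses with about 3.5 N.
- brush_cup: Grey round cup, fixed to the table, 75 mm high, outside diameter 66 mm (72 mm at the black foot), inside diameter 58 mm, inner floor 6 mm above the table. Origin: centre of its underside.
- cup_floor (a point): Centre of the cup's inner floor, where the brush tip stands.
- beaker: Clear glass beaker, fixed in the stand, 72 mm outside, 92 mm high, bore about 56 mm (28 mm from axis to wall), inner floor 6 mm above its underside; tilted 30 degrees from vertical, mouth towards the robot's side. Origin: centre of its underside, 52 mm above the table. z axis: along the beaker, bottom to mouth; -x axis: to the lower side of the wall, nearer the robot.
- beaker_mouth (a point): Centre of the beaker's mouth, at rim height, 92 mm along the beaker's axis from its underside.
- wash_stand: Washing stand, fixed to the table: grey base plate 150 x 110 x 10 mm, steel rod 135 mm high at its back edge (54 mm behind the origin), blue clamp ring and black foot plate for the beaker. Origin: on the table straight below the centre of the beaker's underside. The beaker leans towards its -x axis.
- sample_jar_4_center (a point): Closed jar with a yellow lid, diameter 62 mm, height 81 mm, loose bystander in front of the gap between stand and cup; point half-way up on its axis.
- sample_jar_6_center (a point): Closed jar with a yellow lid, diameter 62 mm, height 81 mm, loose bystander behind the gap between stand and cup; point half-way up on its axis.
There are look-alikes about, which are no part of the job. What is shaped like the brush but blue or orange is not meant.

How it is judged:
On the way, in this order (a step that is already met when the one before it is completed fails the run):
1. brush tip at the bottom of the beaker, within 16 mm of its inner floor (bristles touching the glass) (x of brush_tip in the frame of beaker between -0.03 and 0.03 m and y of brush_tip in the frame of beaker between -0.03 and 0.03 m and z of brush_tip in the frame of beaker below 0.022 m and contact force between brush and beaker above 0.3 N), for 0.1 s.
2. brush tip drawn up past half-way, 50 to 92 mm from the beaker's underside, still inside (bristles touching the glass) (x of brush_tip in the frame of beaker between -0.03 and 0.03 m and y of brush_tip in the frame of beaker between -0.03 and 0.03 m and z of brush_tip in the frame of beaker between 0.05 and 0.092 m and contact force between brush and beaker above 0.3 N), for 0.1 s.
3. brush tip at the bottom again, within 16 mm of the inner floor (bristles touching the glass) (all of step 1), for 0.1 s.
4. brush tip drawn up past half-way again, still inside (bristles touching the glass) (all of step 2), for 0.1 s.
At the end, for the whole second after the job is handed in: The brush stands released and at rest in its cup, bristles down: its tip within 20 mm of the cup's axis and less than 25 mm above the table, leaning less than 0.45 rad, the handle up. Leaning on the cup's rim is allowed (horizontal distance between brush_tip and cup_floor below 0.02 m and height (world z) of brush_tip below 0.025 m and angle between brush's own z axis and vertical below 0.45 rad and height (world z) of brush above 0.12 m and linear speed of brush below 0.03 m/s and contact force between the fingers and brush below 0.05 N); the robot touches nothing.
It fails at once if the brush presses on the glass with more than 25 N (contact force between brush and beaker above 25 N).
It fails at once if the fingers or arm press on the glass with more than 10 N (contact force between any of the arm, the fingers and beaker above 10 N).
It fails at once if the brush is dropped (falls free faster than 0.7 m/s) (contact force between the fingers and brush below 0.01 N and linear speed of brush above 0.7 m/s).
It fails at once if the yellow-lidded jar in front is pushed more than 30 mm or tipped (distance of sample_jar_4_center from where it was at the start of the episode above 0.03 m or angle between sample_jar_4_center's own z axis and vertical above 0.5 rad).
It fails at once if the yellow-lidded jar behind is pushed more than 30 mm or tipped (distance of sample_jar_6_center from where it was at the start of the episode above 0.03 m or angle between sample_jar_6_center's own z axis and vertical above 0.5 rad).
It also fails if it takes over 64 s, if anything falls off the work surface, if the arm or the gripper's body presses on something with over 40 N, if the wrist force passes 120 N, or if a joint passes its speed limit or range.

## Robot

A 6-joint arm with a two-finger parallel gripper is mounted at the origin on a cart in front of the work surface, level with it; the furniture and walls round the work are solid. World frame = base frame: x ahead of the robot, y to its left, z up, the work surface at z = 0. Lengths are in m, angles in rad, forces in N, time in s.
With the tool pointing down it reaches from about 0.35 to 0.775 m from the base axis. Payload 5.5 kg.
Tool frame: the origin (TCP) lies at the very end of the fingers, on their centre line; the grasp point (between the pads) lies 19 mm behind it (env.grip_depth is the distance from the TCP to the grasp point, in m); z points along the fingers, y is the direction in which the jaws open and shut (so a half turn about z gives the same grasp; the last joint's range is limited). The gripper opens to 85 mm and grips with 20 to 120 N. Pads are 22 mm wide; open, the fingers measure 114 mm over their backs; the gripper's body (76 mm by 85 mm) begins 54 mm behind the grasp point. The pads swing forward as they close: fully open they stand 13 mm farther back than shut.
Start: joints at [-1.453, 0.313, 0.046, 1.304, 0, 1.431], TCP at [0.147, -0.556, 0.231] pointing down, gripper open.
Joint ranges: [-2.76, 2.76], [-0.86, 1.69], [-1.03, 1.26], [-2.2, 2.34], [-1.47, 1.5], [-3.14, 3.14]. Speed limits (rad/s): [2.57, 2.57, 3.14, 3.14, 3.14, 3.14].

## Interface

Orientations are given as a unit quaternion [w, x, y, z].
In Python, from workcell import env gives the robot as it stands.
- The arm moves only by the tool step_arm, never from a script. Its argument "series" is a list of rows, each a list of 3 entries, a list of its own where there are three numbers: the shift along the world's x, y, z in cm, then the turn about the world's z in rad, then the closure in counts, from 0 (fully open) to 255 (shut). A call has 1 to 5 rows; each row is the pose to reach, as a shift and turn from the pose measured when the call began; what a row does not reach only later rows make up. A row lasts 1/8 s, in which the tool goes at most 62.5 mm and 10.7 degrees, less where a joint would pass 70% of its speed; a pose out of reach is approached as far as the arm can. A call with a gripper value outside its range is refused whole. The fingers move at their own pace and stop on an object; "newtons" is the grip in N (left out, the last holds). Time passes only in rows, so rows that repeat a pose let the fingers close. It gives the time, the measured TCP pose, the force and the opening at its end, in the units of the state.
- env.get_state(): the state, without advancing time (a new reading comes with each control period).
- env.read_camera(name): name is "side" or "top"; returns a dict with "frame" (480x640x3 uint8, red, green, blue), "vertical_fov" (degrees; the focal length in pixels is half the picture's height over the tangent of half this angle, whatever the lens; pixels are square), "cx", "cy" (the principal point, pixels), "camera_from_world" (4x4, takes a point from world to camera coordinates). Camera axes: x right, y down, z forward; pixel columns grow to the right and rows downward; lengths in m; the calibration is good to about 2 mm. A picture is of the moment at which its call begins. There is no depth.
- env.hand_in(): hands the job in, once; it reports no verdict.
The state is a dict: "clock": time; "joint_pos": joint angles; "qvel": joint speeds; "tau": joint torques, N m; "tcp_pos": TCP position; "orientation": TCP orientation; "wrist_force": force on the tool from outside, world axes, zero at the start; "ft_torque": the same for the moment, N m; "finger_gap": finger opening in m.
Only numpy, scipy, OpenCV 4.12 (cv2) and the standard library are available. Lean on these libraries where they do the work, as an engineer would, in place of code of your own. Each camera call takes 0.05 s, during which the arm holds its last target.

## Working session

There is one attempt and no reset: what is moved stays moved. The work goes in short steps, Python scripts to look and compute and a tool call to move; the robot and the scene stay as the last step left them, time stands still between calls to the robot, and variables do not carry over. Pictures are saved under pics/ and viewed, and the job is handed in when it is done.

Besides the shell and the picture viewer there is one more tool, called after "Emit:" as a command line: name --argument value ..., lists and objects as JSON in quotes. step_arm: Moves the arm, as the interface text tells. Its arguments: {"type":"object","properties":{"series":{"type":"array"},"newtons":{"type":"number"}},"required":["series"]}

```bash
ls; mkdir -p pics; python3 - <<'E'
from workcell import env
import cv2
print(env.get_state())
for n in("side","top"):
    c=env.read_camera(n); cv2.imwrite(f"pics/{n}0.png",c["frame"][:,:,::-1])
    print(n,c["vertical_fov"],c["cx"],c["cy"],c["camera_from_world"])
E
```

```text
pics
{'clock': 0.0, 'joint_pos': array([-1.45262062e+00,  3.14044941e-01,  4.49674637e-02,  1.30359250e+00,
       -3.27166109e-05,  1.43120159e+00]), 'qvel': array([ 8.91933514e-05,  7.22350151e-05,  9.39185319e-04,  9.66636562e-04,
       -2.74100634e-04,  8.79082348e-04]), 'tau': array([-4.55573272e-04, -4.80627573e+01,  2.98532653e+01,  1.94623950e-02,
       -1.59985361e-04,  4.36499477e-06]), 'tcp_pos': array([ 0.14650476, -0.55549032,  0.23037882]), 'orientation': array([-9.36945023e-04,  9.91705354e-01,  1.28528646e-01, -6.32462449e-06]), 'wrist_force': array([ 0.45522827, -0.89170802, -0.62782252]), 'ft_torque': array([-0.03212276, -0.01041298,  0.01353285]), 'finger_gap': 0.08538973963217167}
side 54.82491018228074 321.11445600839187 239.5492880342502 [[ 0.93021182 -0.36630297 -0.02298068 -0.54240419]
 [-0.17961463 -0.3997325  -0.89886179  0.21451864]
 [ 0.32006962  0.84025952 -0.43762927  0.71245965]
 [ 0.          0.          0.          1.        ]]
top 42.560203349035824 329.4365501246956 244.5228752728072 [[-0.00535444 -0.99994519  0.0089972  -0.02264404]
 [-0.99523616  0.00445293 -0.09739182  0.62377415]
 [ 0.09734642 -0.00947582 -0.99520545  1.21805135]
 [ 0.          0.          0.          1.        ]]
```

View pics/side0.png

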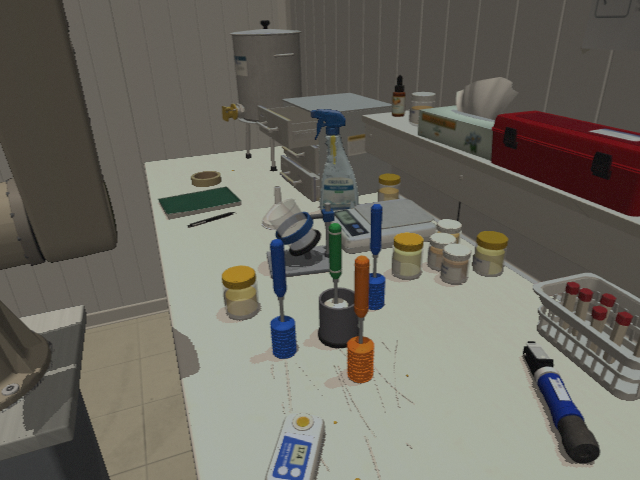

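View pics/top0.png

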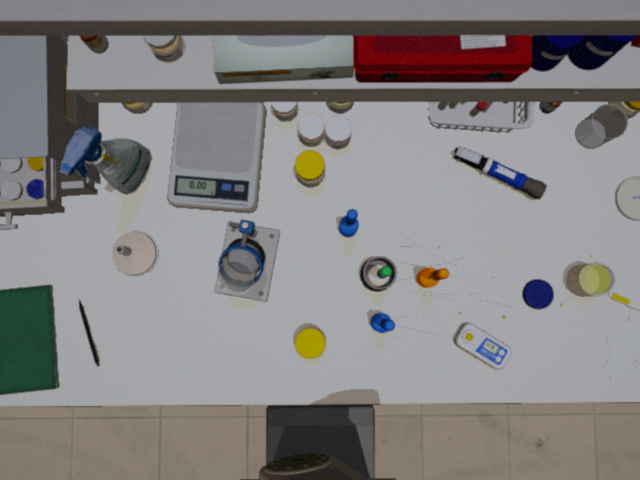

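The top view has the green brush in its grey cup at about (380,272) and the stand at about (245,262). The front jar's lid is at (311,343) and the back jar's at (310,165). The blue and orange look-alikes surround the cup. Next I'll measure these.

```bash
cat > h.py <<'E'
import numpy as np, cv2
from workcell import env
class Cam:
    def __init__(s,n):
        c=env.read_camera(n); s.im=c["frame"]; s.T=np.array(c["camera_from_world"])
        s.f=240/np.tan(np.radians(c["vertical_fov"]/2)); s.cx,s.cy=c["cx"],c["cy"]
    def ray(s,u,v):
        d=np.array([(u-s.cx)/s.f,(v-s.cy)/s.f,1]); R=s.T[:3,:3]
        return -R.T@s.T[:3,3], R.T@d
    def plane(s,u,v,z):
        o,d=s.ray(u,v); return o+d*(z-o[2])/d[2]
    def proj(s,p):
        q=s.T[:3,:3]@np.asarray(p)+s.T[:3,3]; return np.array([s.cx+s.f*q[0]/q[2],s.cy+s.f*q[1]/q[2]])
def mask(im,lo,hi):
    return cv2.inRange(cv2.cvtColor(im,cv2.COLOR_RGB2HSV),np.array(lo),np.array(hi))
def blobs(m,amin=30):
    n,l,st,c=cv2.connectedComponentsWithStats(m)
    return [(st[i].tolist(),c[i].round(1).tolist()) for i in range(1,n) if st[i][4]>=amin]
def tri(a,pa,b,pb):
    o1,d1=a.ray(*pa);o2,d2=b.ray(*pb)
    A=np.stack([d1,-d2],1); t=np.linalg.lstsq(A,o2-o1,rcond=None)[0]
    p,q=o1+d1*t[0],o2+d2*t[1]; return (p+q)/2,np.linalg.norm(p-q)
E
python3 - <<'E'
from h import *
t=Cam("top");s=Cam("side")
for n,c in(("top",t),("side",s)):
    print(n,"green",blobs(mask(c.im,(45,100,40),(85,255,255)),20))
    print(n,"yellow",blobs(mask(c.im,(18,150,100),(32,255,255)),60))
def crop(c,x0,y0,x1,y1,k,n): cv2.imwrite(n,cv2.resize(c.im[y0:y1,x0:x1,::-1],None,fx=k,fy=k,interpolation=cv2.INTER_CUBIC))
crop(t,200,200,460,360,3,"pics/tc.png")
crop(s,215,190,405,390,3,"pics/sc.png")
E
```

```text
top green [([380, 266, 13, 11, 101], [386.0, 271.0]), ([0, 286, 55, 108, 5438], [26.0, 340.1])]
top yellow [([295, 151, 29, 29, 668], [309.3, 164.8]), ([28, 157, 15, 13, 159], [35.5, 162.9]), ([421, 277, 17, 8, 66], [428.3, 280.7]), ([612, 294, 17, 10, 73], [620.0, 298.4]), ([295, 328, 30, 30, 721], [309.9, 342.7])]
side green [([160, 188, 80, 26, 1056], [197.7, 200.5]), ([329, 223, 12, 10, 100], [334.5, 227.6]), ([329, 234, 12, 37, 408], [334.7, 251.8]), ([330, 272, 11, 7, 49], [335.3, 275.0])]
side yellow [([380, 174, 20, 7, 113], [389.3, 176.9]), ([477, 231, 31, 13, 301], [492.2, 237.0]), ([394, 233, 29, 13, 298], [408.2, 238.9]), ([222, 266, 33, 17, 436], [238.0, 274.1]), ([297, 417, 12, 10, 84], [302.3, 421.2])]
```

View pics/tc.png

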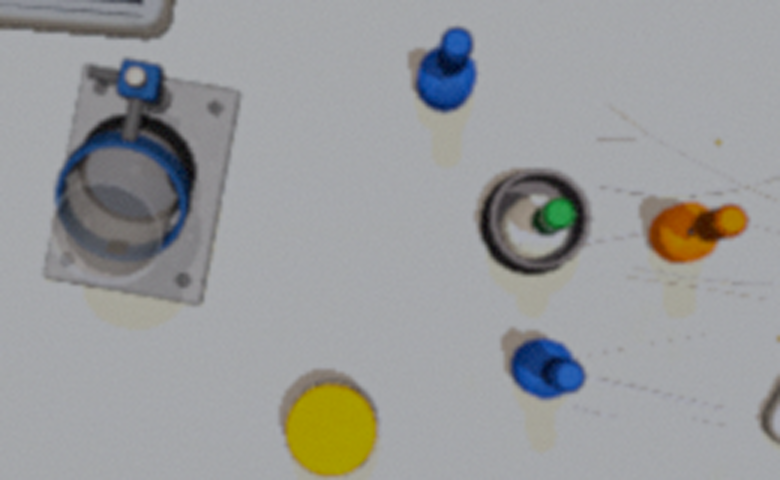

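View pics/sc.png

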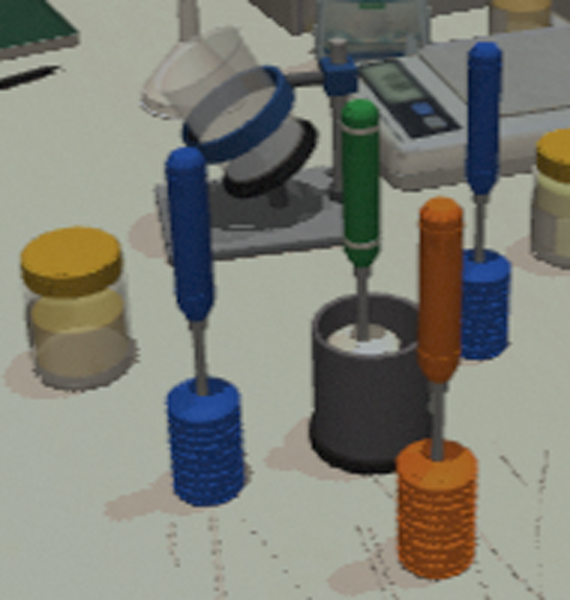

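Crops: plate corners in the top crop are at about (82,65), (240,92), (202,303), (45,277). The cup rim is centred near (535,220), and the green brush leans slightly. Next come positions.

```bash
python3 - <<'E'
from h import *
t=Cam("top");s=Cam("side")
f=lambda x,y:(200+(x-1)/3,200+(y-1)/3)
P=[t.plane(*f(*c),0.010) for c in((82,65),(240,92),(202,303),(45,277))]
for p in P: print("corner",p.round(4))
for i in range(4): print(np.linalg.norm(P[i]-P[(i+1)%4]).round(4))
o=np.mean(P,0); ax=(P[0]+P[1]-P[2]-P[3])[:2]; ax/=np.linalg.norm(ax)
print("plate centre",o.round(4),"ax",ax.round(4))
gm=mask(t.im,(45,100,40),(85,255,255))
# jars, pairs
for a,b in(((309.3,164.8),(408.2,238.9)),((309.9,342.7),(238,272))):
    print("jar",t.plane(*a,0.081).round(4),tri(t,a,s,b))
# cup rim ellipse: outer rim/inner
for c in((535,220),): print("cup rim z.075",t.plane(*f(*c),0.075).round(4))
print("foot px extents->", t.plane(*f(480,225),0.0), t.plane(*f(590,218),0.0))
# brush handle top, via both
print("brush top",tri(t,f(560,213),s,(335,224)), t.plane(*f(560,213),.2))
print("blue1 top",tri(t,f(457,42),s,(377,206)))
print("blue2 top",tri(t,f(567,375),s,(277.5,241)))
print("orange top",tri(t,f(733,220),s,(361.5,258)))
print("rod",t.plane(*f(135,76),0.135))
E
```

```text
corner [0.6747 0.1853 0.01  ]
corner [0.6555 0.0766 0.01  ]
corner [0.5112 0.1021 0.01  ]
corner [0.5294 0.2089 0.01  ]
0.1104
0.1466
0.1083
0.1473
plate centre [0.5927 0.1432 0.01  ] ax [ 0.986  -0.1668]
jar [0.7766 0.0136 0.081 ] (array([0.77842034, 0.01299025, 0.07856426]), np.float64(0.002818373472378251))
jar [0.4301 0.0132 0.081 ] (array([0.43055794, 0.01306623, 0.08241121]), np.float64(0.0007227670732771091))
cup rim z.075 [ 0.5632 -0.1195  0.075 ]
foot px extents-> [ 0.56375611 -0.08815705  0.        ] [ 0.56821039 -0.16410503  0.        ]
brush top (array([ 0.56135792, -0.12272894,  0.20705195]), np.float64(0.0019714579549851815)) [ 0.56081959 -0.12309301  0.2       ]
blue1 top (array([ 0.66289679, -0.0647068 ,  0.19797438]), np.float64(0.002507527037276158))
blue2 top (array([ 0.46879208, -0.12631997,  0.1987075 ]), np.float64(0.0030592948190772506))
orange top (array([ 0.55683976, -0.22406519,  0.1996684 ]), np.float64(0.0012294148538496599))
rod [0.65061793 0.13271712 0.135     ]
```

```bash
python3 - <<'E'
from h import *
t=Cam("top");s=Cam("side")
def el(c,box,n):
    x0,y0,x1,y1=box
    m=mask(c.im[y0:y1,x0:x1],(100,110,30),(125,255,255))
    k,l,st,ce=cv2.connectedComponentsWithStats(m); print(n,[(a.tolist()) for a in st[1:] if a[4]>15])
    i=1+np.argmax(st[1:,4]); pts=np.argwhere(l==i)[:,::-1]+[x0,y0]
    e=cv2.fitEllipse(cv2.convexHull(pts.astype(np.float32))); print(n,e); return e
a=el(t,(212,235,268,300),"top")
b=el(s,(272,205,316,247),"side")
p,g=tri(t,a[0],s,b[0]); print("ring centre",p.round(4),g)
# cup: dark/grey silhouette by ellipse of hull in top
im=t.im[250:300,350:405]; g=cv2.cvtColor(im,cv2.COLOR_RGB2GRAY); m=(g<110).astype(np.uint8)*255
k,l,st,ce=cv2.connectedComponentsWithStats(m); i=1+np.argmax(st[1:,4]); pts=np.argwhere(l==i)[:,::-1]+[350,250]
e=cv2.fitEllipse(cv2.convexHull(pts.astype(np.float32)));print("cup",e,t.plane(*e[0],0.04),st[1:].tolist())
ax=np.array([.986,-.1668]);
o=np.array([.5975,.1417])
vis=cv2.resize(t.im[200:360,200:460,::-1],None,fx=3,fy=3,interpolation=cv2.INTER_CUBIC)
viss=cv2.resize(s.im[190:390,215:405,::-1],None,fx=3,fy=3,interpolation=cv2.INTER_CUBIC)
X=np.array([ax[0]*.866,ax[1]*.866,.5]);Z=np.array([-ax[0]*.5,-ax[1]*.5,.866]);Y=np.cross(Z,X)
O=np.array([*o,.052])
for z,col in((0,(0,0,255)),(.092,(0,255,0))):
  for th in np.linspace(0,6.28,60):
    q=O+Z*z+.036*(np.cos(th)*X+np.sin(th)*Y)
    for c,v,of in((t,vis,(200,200)),(s,viss,(215,190))):
        u=(c.proj(q)-of)*3+1; cv2.circle(v,tuple(int(round(k)) for k in u),1,col,-1)
for cz,r,col in((0.075,.033,(255,255,0)),(0.001,.036,(0,255,255))):
  for th in np.linspace(0,6.28,60):
    q=np.array([.5635+r*np.cos(th),-.1215+r*np.sin(th),cz])
    for c,v,of in((t,vis,(200,200)),(s,viss,(215,190))):
        u=(c.proj(q)-of)*3+1; cv2.circle(v,tuple(int(round(k)) for k in u),1,col,-1)
d=p-O; print("ring in beaker frame",[float((d@k).round(4)) for k in(X,Y,Z)])
cv2.imwrite("pics/ov.png",vis);cv2.imwrite("pics/ovs.png",viss)
E
```

```text
top [[7, 8, 45, 40, 301]]
top ((241.0050506591797, 264.20855712890625), (41.41624069213867, 44.38096618652344), 115.53899383544922)
side [[0, 7, 41, 35, 394]]
side ((292.2742004394531, 229.6580352783203), (21.802345275878906, 48.56515884399414), 52.849876403808594)
ring centre [0.5791 0.1467 0.0813] 0.004265342980595442
cup ((377.2605285644531, 273.4731140136719), (34.783164978027344, 36.07611846923828), 68.8874740600586) [ 0.56403659 -0.12110606  0.04      ] [[10, 7, 36, 35, 730]]
ring in beaker frame [-0.0017, 0.0018, 0.0349]
```

View pics/ov.png

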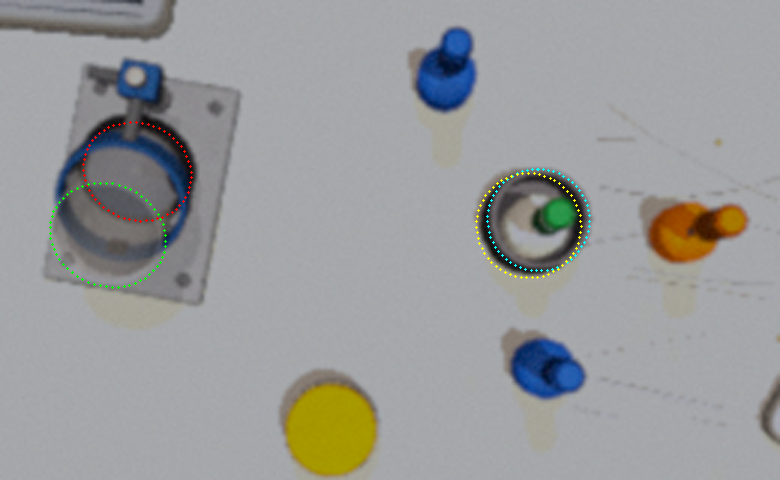

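View pics/ovs.png

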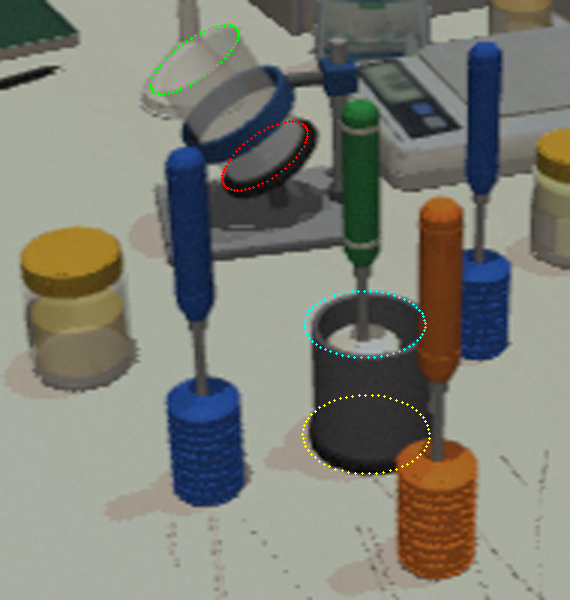

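```bash
python3 - <<'E'
from h import *
t=Cam("top");s=Cam("side")
a=cv2.resize(t.im[215:310,205:290,::-1],None,fx=6,fy=6,interpolation=cv2.INTER_CUBIC)
a=cv2.createCLAHE(4,(4,4)).apply(cv2.cvtColor(a,cv2.COLOR_BGR2GRAY))
cv2.imwrite("pics/bk.png",a)
b=cv2.resize(s.im[190:280,260:345,::-1],None,fx=6,fy=6,interpolation=cv2.INTER_CUBIC)
b=cv2.createCLAHE(4,(4,4)).apply(cv2.cvtColor(b,cv2.COLOR_BGR2GRAY))
cv2.imwrite("pics/bks.png",b)
E
```

```text
(no output)
```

View pics/bk.png

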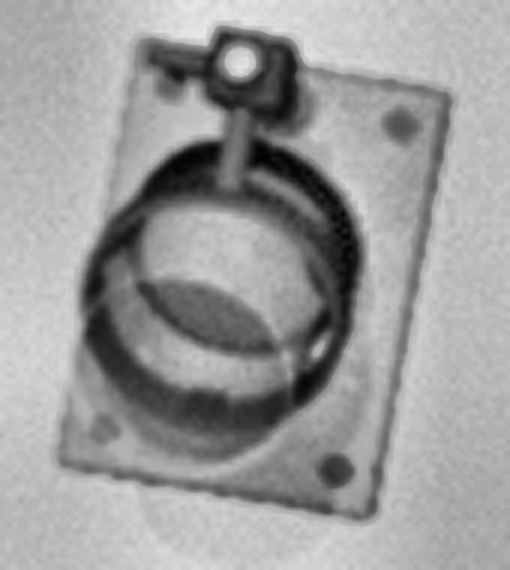

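View pics/bks.png

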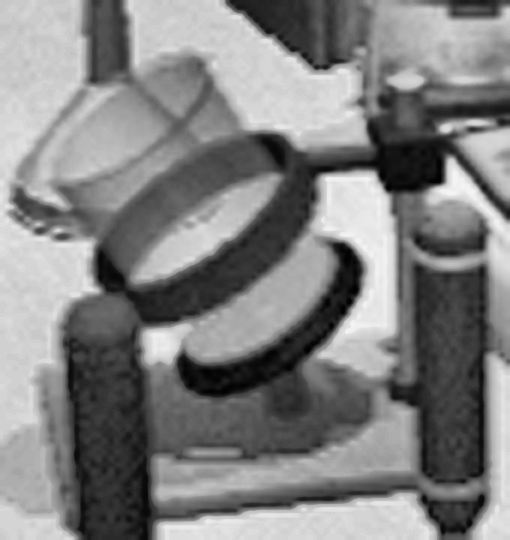

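```bash
python3 - <<'E'
from h import *
t=Cam("top");s=Cam("side")
a=cv2.cvtColor(cv2.imread("pics/bk.png",0),cv2.COLOR_GRAY2BGR)
b=cv2.cvtColor(cv2.imread("pics/bks.png",0),cv2.COLOR_GRAY2BGR)
ax=np.array([.986,-.1668]);X=np.array([ax[0]*.866,ax[1]*.866,.5]);Z=np.array([-ax[0]*.5,-ax[1]*.5,.866]);Y=np.cross(Z,X)
O=np.array([.597,.1425,.052])
for z,r,col in((.092,.036,(0,255,0)),(.092,.028,(0,255,255)),(.036,.0405,(255,100,0)),(.006,.028,(0,0,255))):
  for th in np.linspace(0,6.28,80):
    q=O+Z*z+r*(np.cos(th)*X+np.sin(th)*Y)
    for c,v,of in((t,a,(205,215)),(s,b,(260,190))):
        u=(c.proj(q)-of+.5)*6; cv2.circle(v,tuple(int(round(k)) for k in u),1,col,-1)
cv2.imwrite("pics/ov2.png",np.hstack([a[:540],b]))
E
```

```text
(no output)
```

View pics/ov2.png

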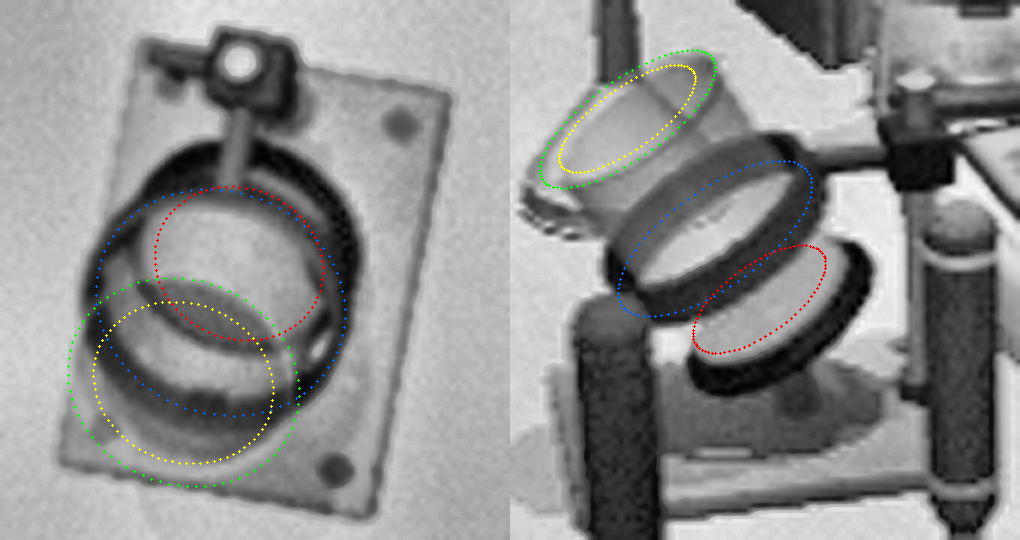

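Beaker origin comes out at about (0.597, 0.1425), with the stand's x axis at about (0.986, -0.167). The brush stands vertical at about (0.561, -0.123). These agree with the given sizes to about 2 to 4 mm. Now moving above the brush with the jaws turned along the stand's lean direction.

Emit:
step_arm --series '[[[0, 0, 4], 0.1, 0], [[3, 3, 7], 0.25, 0], [[7, 7.3, 7], 0.4, 0], [[11, 11.5, 7], 0.55, 0], [[15, 15.6, 7], 0.7, 0]]'

```text
clock: 1.23
tcp_pos: [0.2976, -0.3988, 0.3016]
orientation: [0.001, 0.887, 0.463, 0.0]
wrist_force: [0.9, -0.2, -1.0]
finger_gap: 0.0852
```

Emit:
step_arm --series '[[[4, 4.2, 0], 0.1, 0], [[8, 8.4, 0], 0.2, 0], [[12, 12.6, 0], 0.3, 0], [[16, 16.8, 0], 0.4, 0], [[20, 21, 0], 0.45, 0]]'

```text
clock: 1.85
tcp_pos: [0.4988, -0.1872, 0.3019]
orientation: [0.001, 0.76, 0.65, 0.0]
wrist_force: [0.5, -1.6, 0.0]
finger_gap: 0.0853
```

```bash
cat >> h.py <<'E'
def st():
    s=env.get_state(); q=s["orientation"]; w,x,y,z=q
    ty=np.array([2*(x*y-w*z),1-2*(x*x+z*z),2*(y*z+w*x)])
    tz=np.array([2*(x*z+w*y),2*(y*z-w*x),1-2*(x*x+y*y)])
    print("t",round(s["clock"],2),"tcp",s["tcp_pos"].round(4),"yang",np.arctan2(ty[1],ty[0]).round(3),"tz",tz.round(3),"gap",round(s["finger_gap"],4),"F",s["wrist_force"].round(2),"M",s["ft_torque"].round(2),"j",s["joint_pos"].round(2))
    return s
E
python3 -c "from h import *;st()"
```

```text
t 1.85 tcp [ 0.4988 -0.1872  0.3019] yang -0.157 tz [ 0.002 -0.001 -1.   ] gap 0.0853 F [ 0.46 -1.59  0.  ] M [-0.07  0.03  0.05] j [-0.51  0.22  0.09  1.44 -0.    1.22]
```

Emit:
step_arm --series '[[[3, 3.2, 0], 0, 0], [[6.2, 6.4, 0], 0, 0], [[6.2, 6.4, 0], 0, 0], [[6.2, 6.4, 0], 0, 0]]'

```text
clock: 2.35
tcp_pos: [0.5605, -0.1233, 0.3017]
orientation: [0.001, 0.76, 0.65, -0.0]
wrist_force: [0.0, 0.5, 0.8]
finger_gap: 0.0852
```

```bash
python3 - <<'E'
from h import *
st();t=Cam("top");s=Cam("side")
cv2.imwrite("pics/a1.png",np.hstack([cv2.resize(t.im[200:340,300:460,::-1],(400,350)),cv2.resize(s.im[100:380,215:455,::-1],(300,350))]))
E
```

```text
t 2.35 tcp [ 0.5605 -0.1233  0.3017] yang -0.156 tz [ 0.001 -0.001 -1.   ] gap 0.0852 F [0.02 0.48 0.84] M [-0.02 -0.03 -0.  ] j [-0.36  0.3   0.2   1.47 -0.    1.37]
```

View pics/a1.png

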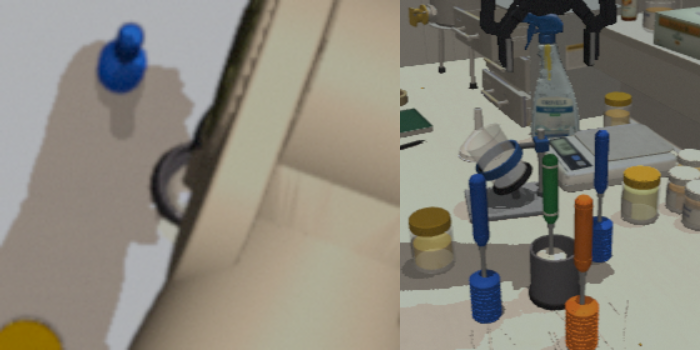

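The top view is blocked by the arm. In the side view the open fingers (columns 505 and 590) straddle the green handle at 550. Descending to grasp.

Emit:
step_arm --series '[[[0, 0, -4], 0, 0], [[0, 0, -8], 0, 0], [[0, 0, -12], 0, 0], [[0, 0, -15], 0, 0], [[0, 0, -15], 0, 0]]'

```text
clock: 3.08
tcp_pos: [0.5576, -0.1245, 0.15]
orientation: [-0.001, 0.761, 0.648, -0.001]
wrist_force: [-0.7, 0.1, 1.2]
finger_gap: 0.0854
```

Emit:
step_arm --series '[[[0, 0, 0], 0, 160], [[0, 0, 0], 0, 230], [[0, 0, 0], 0, 255], [[0, 0, 0], 0, 255], [[0, 0, 0], 0, 255]]' --newtons 40

```text
clock: 3.7
tcp_pos: [0.5585, -0.1247, 0.151]
orientation: [-0.0, 0.761, 0.649, -0.0]
wrist_force: [1.6, -0.6, 4.4]
finger_gap: 0.0191
```

```bash
python3 - <<'E'
from h import *
st();s=Cam("side")
cv2.imwrite("pics/a2.png",cv2.resize(s.im[150:370,215:455,::-1],(720,560)[:2] if 0 else (600,550)))
E
```

```text
t 3.7 tcp [ 0.5585 -0.1247  0.151 ] yang -0.16 tz [-0.001 -0.    -1.   ] gap 0.0191 F [ 1.56 -0.64  4.39] M [ 0.01 -0.23  0.02] j [-0.36  0.34 -0.11  1.12 -0.    1.37]
```

View pics/a2.png

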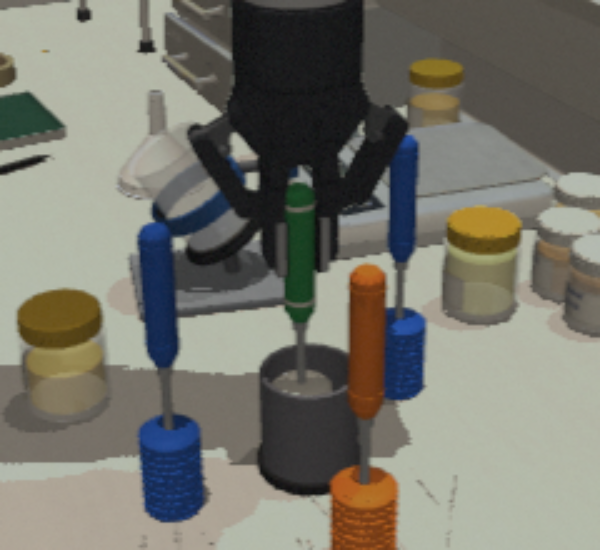

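The handle is held between the pads, with the gap at 19 mm. Lifting with a firm grip.

Emit:
step_arm --series '[[[0, 0, 0], 0, 255], [[0, 0, 2], 0, 255], [[0, 0, 5], 0, 255], [[0, 0, 8], 0, 255], [[0, 0, 11], 0, 255]]' --newtons 100

```text
clock: 4.38
tcp_pos: [0.5577, -0.1243, 0.2609]
orientation: [-0.001, 0.761, 0.649, -0.001]
wrist_force: [0.7, 0.4, -0.4]
finger_gap: 0.0181
```

Emit:
step_arm --series '[[[0, 0, 3], 0, 255], [[0, 0, 6], 0, 255], [[0, 0, 8], 0, 255], [[0, 0, 8], 0, 255]]'

```text
clock: 4.88
tcp_pos: [0.558, -0.1244, 0.3416]
orientation: [-0.001, 0.761, 0.649, -0.001]
wrist_force: [1.4, 0.3, -0.5]
finger_gap: 0.0179
```

```bash
python3 - <<'E'
from h import *
st();s=Cam("side")
print(blobs(mask(s.im,(45,100,40),(85,255,255)),20))
cv2.imwrite("pics/a3.png",cv2.resize(s.im[60:370,215:455,::-1],(480,600)))
E
```

```text
t 4.88 tcp [ 0.558  -0.1244  0.3416] yang -0.159 tz [-0.002  0.    -1.   ] gap 0.0179 F [ 1.42  0.28 -0.51] M [-0.02  0.02  0.01] j [-0.36  0.31  0.31  1.57 -0.    1.37]
[([327, 93, 13, 9, 103], [332.5, 97.2]), ([326, 104, 14, 47, 565], [333.0, 127.2]), ([327, 153, 12, 9, 84], [332.6, 157.0]), ([160, 188, 78, 26, 1069], [197.8, 200.4])]
```

View pics/a3.png

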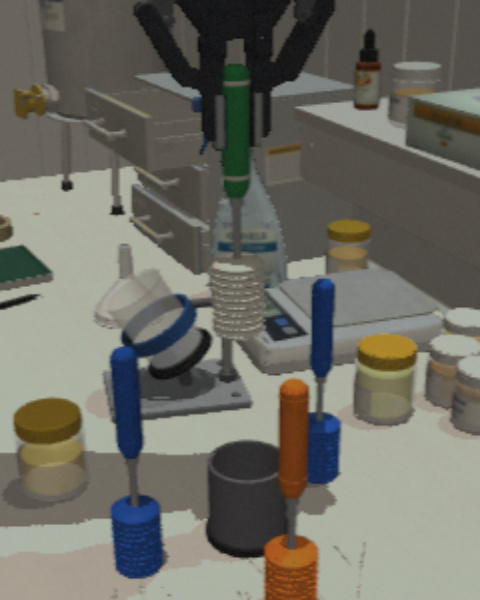

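The brush is held upright, tip near z = 0.195. Transferring over the beaker mouth.

Emit:
step_arm --series '[[[0, 3, 0], 0, 255], [[0, 7, 0], 0, 255], [[0, 11.5, 0], 0, 255], [[0, 16, 0], 0, 255], [[0, 20.5, 0], 0, 255]]'

```text
clock: 5.55
tcp_pos: [0.5568, 0.0821, 0.3383]
orientation: [-0.003, 0.761, 0.648, -0.003]
wrist_force: [0.1, -0.1, -1.0]
finger_gap: 0.0182
```

Emit:
step_arm --series '[[[0, 4, 0], 0, 255], [[-0.2, 6.5, 0], 0, 255], [[-0.2, 6.7, 0], 0, 255], [[-0.2, 6.7, 0], 0, 255]]'

```text
clock: 6.05
tcp_pos: [0.5544, 0.1488, 0.3371]
orientation: [-0.003, 0.761, 0.649, -0.004]
wrist_force: [-0.4, 0.0, -1.1]
finger_gap: 0.0176
```

```bash
python3 - <<'E'
from h import *
st();s=Cam("side");t=Cam("top")
cv2.imwrite("pics/a4.png",np.hstack([cv2.resize(s.im[80:280,200:400,::-1],(400,400)),cv2.resize(t.im[200:320,180:300,::-1],(400,400))]))
E
```

```text
t 6.05 tcp [0.5544 0.1488 0.3371] yang -0.159 tz [-0.009  0.    -1.   ] gap 0.0176 F [-0.41  0.02 -1.13] M [ 0.03 -0.02  0.01] j [0.12 0.32 0.31 1.57 0.   1.85]
```

View pics/a4.png

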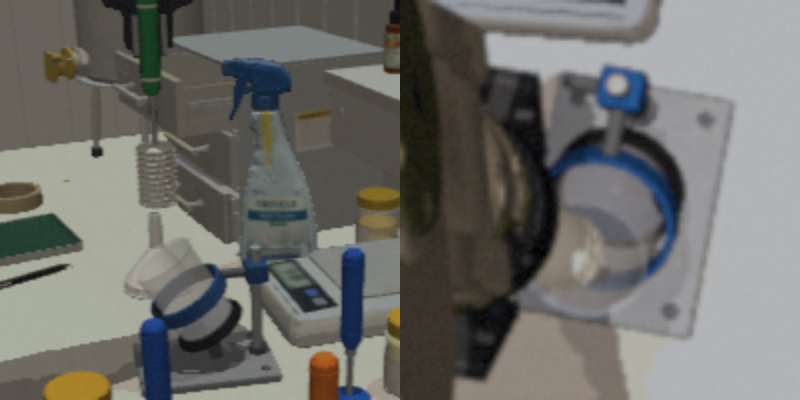

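Emit:
step_arm --series '[[[0, -0.1, -2], 0, 255], [[0, -0.1, -4], 0, 255], [[0, -0.1, -5.5], 0, 255], [[0, -0.1, -5.5], 0, 255]]'

```text
clock: 6.65
tcp_pos: [0.5541, 0.1464, 0.2815]
orientation: [-0.003, 0.762, 0.648, -0.004]
wrist_force: [-0.1, -0.2, -0.8]
finger_gap: 0.0179
```

```bash
python3 - <<'E'
from h import *
S=st();s=Cam("side");t=Cam("top")
a=cv2.resize(s.im[130:270,230:370,::-1],(560,560),interpolation=cv2.INTER_CUBIC)
p=S["tcp_pos"]
for d in(-.146,-.086,-.036,.054):
    u=(s.proj(p+[0,0,d])-[230,130]+.5)*4; cv2.circle(a,tuple(int(k) for k in u),2,(0,0,255),-1)
cv2.imwrite("pics/a5.png",a)
E
```

```text
t 6.65 tcp [0.5541 0.1464 0.2815] yang -0.162 tz [-0.011 -0.    -1.   ] gap 0.0179 F [-0.06 -0.2  -0.78] M [-0.06 -0.05 -0.05] j [0.12 0.31 0.17 1.44 0.   1.85]
```

View pics/a5.png

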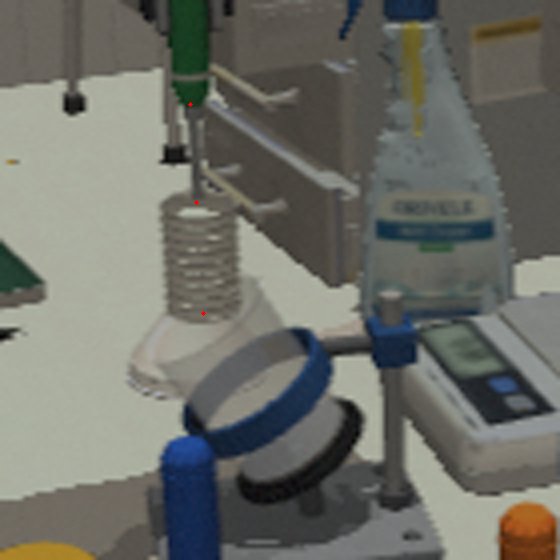

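The calibrated dots fall on the handle end, bristle top and tip, so the held pose agrees with the camera to about 1 px. Entering the mouth, easing towards the lower wall.

Emit:
step_arm --series '[[[-0.2, 0.05, -0.9], 0, 255], [[-0.6, 0.1, -1.7], 0, 255], [[-1.0, 0.2, -2.4], 0, 255], [[-1.5, 0.3, -2.8], 0, 255]]'

```text
clock: 7.25
tcp_pos: [0.5429, 0.1502, 0.2585]
orientation: [0.0, 0.762, 0.648, 0.001]
wrist_force: [3.6, 1.0, 23.3]
finger_gap: 0.018
```

```bash
python3 - <<'E'
from h import *
S=st();s=Cam("side")
cv2.imwrite("pics/a6.png",cv2.resize(s.im[130:270,230:370,::-1],(560,560),interpolation=cv2.INTER_CUBIC))
E
```

```text
t 7.25 tcp [0.5429 0.1502 0.2585] yang -0.161 tz [ 0.002  0.001 -1.   ] gap 0.018 F [ 3.57  1.01 23.25] M [-0.05 -0.92 -0.05] j [0.13 0.28 0.07 1.36 0.   1.86]
```

View pics/a6.png

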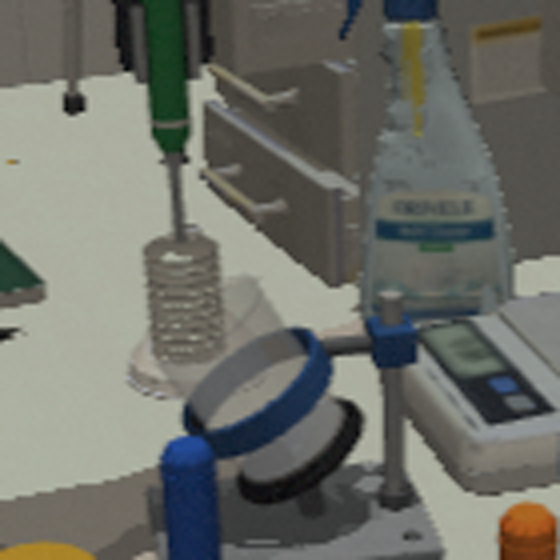

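The wrist reads 23 N: the flat end is sitting on the lower rim because I moved sideways too early. Backing straight up.

Emit:
step_arm --series '[[[0, 0, 0.8], 0, 255], [[0, 0, 1.8], 0, 255], [[0.5, -0.1, 2.5], 0, 255], [[0.5, -0.1, 2.5], 0, 255]]'

```text
clock: 7.8
tcp_pos: [0.5481, 0.1493, 0.284]
orientation: [0.0, 0.762, 0.648, 0.001]
wrist_force: [-0.3, -0.5, -1.2]
finger_gap: 0.0177
```

```bash
python3 - <<'E'
from h import *
S=st();s=Cam("side")
a=cv2.resize(s.im[100:270,230:370,::-1],(490,595),interpolation=cv2.INTER_CUBIC)
p=S["tcp_pos"]
for d in(-.146,-.086,-.036,.054):
    u=(s.proj(p+[0,0,d])-[230,100]+.5)*3.5; cv2.circle(a,tuple(int(k) for k in u),2,(0,0,255),-1)
cv2.imwrite("pics/a7.png",a)
E
```

```text
t 7.8 tcp [0.5481 0.1493 0.284 ] yang -0.161 tz [ 0.003  0.001 -1.   ] gap 0.0177 F [-0.31 -0.51 -1.18] M [ 0.   -0.02  0.01] j [0.12 0.29 0.14 1.42 0.   1.86]
```

View pics/a7.png

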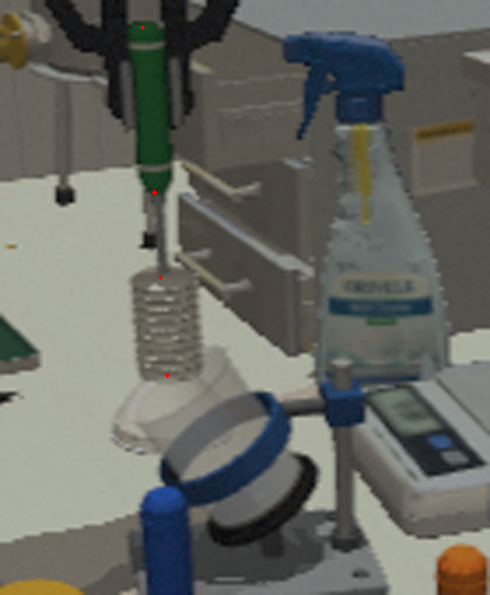

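Emit:
step_arm --series '[[[0.5, -0.15, 0], 0, 255], [[0.5, -0.15, 0], 0, 255], [[0.5, -0.15, -0.8], 0, 255], [[0.5, -0.15, -1.5], 0, 255], [[0.5, -0.15, -1.5], 0, 255]]'

```text
clock: 8.48
tcp_pos: [0.5521, 0.1477, 0.2674]
orientation: [-0.0, 0.762, 0.648, 0.0]
wrist_force: [0.1, -0.4, -0.4]
finger_gap: 0.0177
```

```bash
python3 - <<'E'
from h import *
S=st();s=Cam("side");t=Cam("top")
a=cv2.resize(s.im[150:250,240:340,::-1],(600,600),interpolation=cv2.INTER_CUBIC)
cv2.imwrite("pics/a8.png",a)
E
```

```text
t 8.47 tcp [0.5521 0.1477 0.2674] yang -0.161 tz [ 0.     0.001 -1.   ] gap 0.0177 F [ 0.07 -0.39 -0.36] M [0.   0.02 0.  ] j [0.12 0.3  0.12 1.39 0.   1.85]
```

View pics/a8.png

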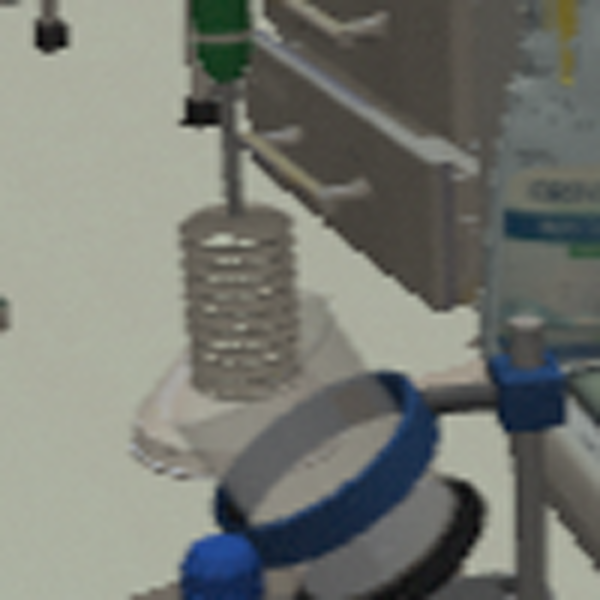

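No contact yet, and the tip is level with the rim, slightly to the robot's side. Continuing down in small steps.

Emit:
step_arm --series '[[[0.2, 0, -0.3], 0, 255], [[0.2, -0.1, -0.8], 0, 255], [[0.2, -0.1, -0.8], 0, 255]]'

```text
clock: 8.95
tcp_pos: [0.5543, 0.1466, 0.2598]
orientation: [-0.0, 0.762, 0.648, 0.001]
wrist_force: [0.1, -0.4, -1.2]
finger_gap: 0.0182
```

```bash
python3 - <<'E'
from h import *
S=st();s=Cam("side");t=Cam("top")
a=cv2.resize(s.im[150:250,240:340,::-1],(600,600),interpolation=cv2.INTER_CUBIC)
cv2.imwrite("pics/a9.png",a)
E
```

```text
t 8.95 tcp [0.5543 0.1466 0.2598] yang -0.161 tz [ 0.001  0.001 -1.   ] gap 0.0182 F [ 0.1  -0.39 -1.18] M [0.01 0.01 0.05] j [0.12 0.3  0.1  1.37 0.   1.85]
```

View pics/a9.png

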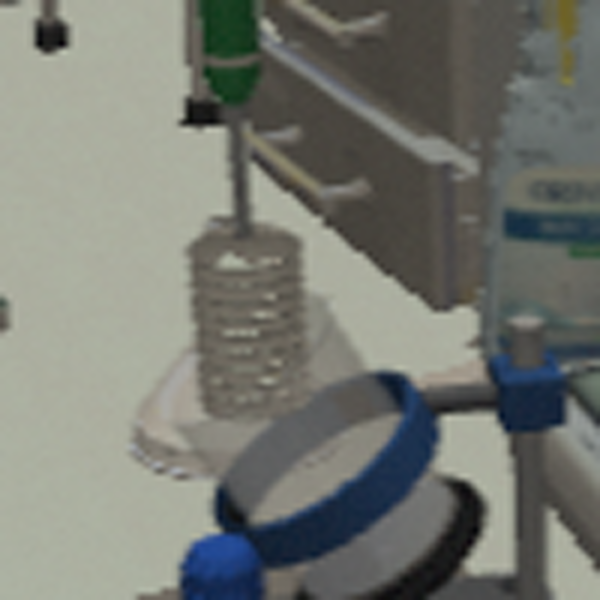

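The tip is inside the mouth without contact. Now sliding in while bending towards the lower wall.

Emit:
step_arm --series '[[[-0.2, 0, -0.5], 0, 255], [[-0.6, 0.1, -1.0], 0, 255], [[-0.9, 0.15, -1.4], 0, 255]]'

```text
clock: 9.43
tcp_pos: [0.5458, 0.1483, 0.2464]
orientation: [0.0, 0.762, 0.648, 0.002]
wrist_force: [1.1, -0.7, 1.8]
finger_gap: 0.0181
```

```bash
python3 - <<'E'
from h import *
S=st();s=Cam("side");t=Cam("top")
a=cv2.resize(s.im[150:250,240:340,::-1],(600,600),interpolation=cv2.INTER_CUBIC)
cv2.imwrite("pics/b0.png",a)
E
```

```text
t 9.43 tcp [0.5458 0.1483 0.2464] yang -0.161 tz [ 0.003  0.001 -1.   ] gap 0.0181 F [ 1.15 -0.74  1.79] M [-0.04 -0.52 -0.01] j [0.12 0.29 0.05 1.33 0.   1.86]
```

View pics/b0.png

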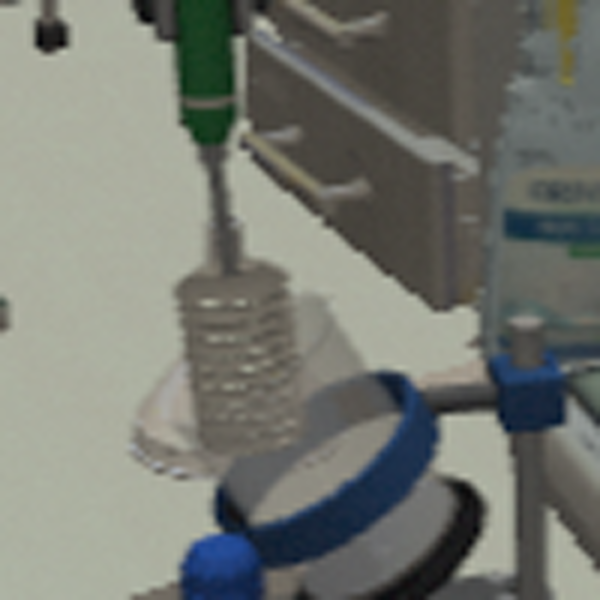

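Emit:
step_arm --series '[[[-0.2, 0, -0.4], 0, 255], [[-0.4, 0.1, -0.9], 0, 255], [[-0.4, 0.1, -1.3], 0, 255], [[-0.4, 0.1, -1.3], 0, 255]]'

```text
clock: 10.02
tcp_pos: [0.5415, 0.1492, 0.2327]
orientation: [0.0, 0.762, 0.648, 0.001]
wrist_force: [3.2, -1.0, 0.0]
finger_gap: 0.0178
```

```bash
python3 - <<'E'
from h import *
S=st();s=Cam("side");t=Cam("top")
a=cv2.resize(s.im[150:250,240:340,::-1],(600,600),interpolation=cv2.INTER_CUBIC)
cv2.imwrite("pics/b1.png",a)
E
```

```text
t 10.03 tcp [0.5415 0.1492 0.2327] yang -0.161 tz [ 0.002  0.001 -1.   ] gap 0.0178 F [ 3.16 -0.97  0.03] M [-0.15 -1.15 -0.05] j [0.13 0.29 0.01 1.29 0.   1.86]
```

View pics/b1.png

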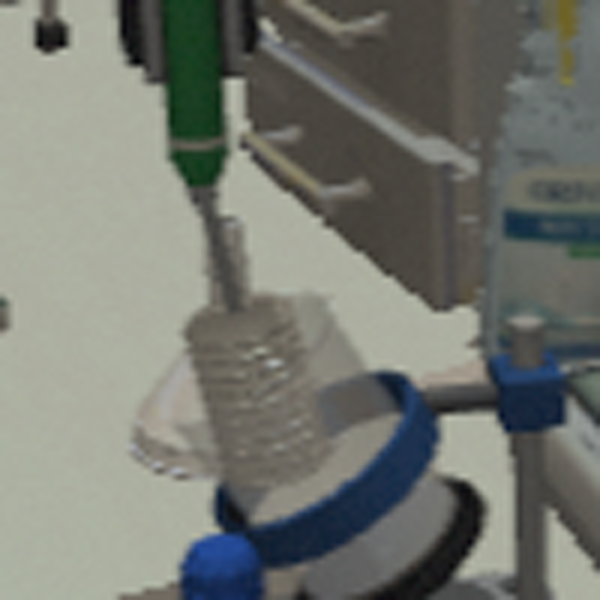

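The head is clearly inside and bending along the lower wall, with about 3 N lateral force. Continuing down along the beaker axis.

Emit:
step_arm --series '[[[0.1, 0, -0.5], 0, 255], [[0.3, -0.1, -1.0], 0, 255], [[0.5, -0.1, -1.5], 0, 255], [[0.7, -0.1, -2.0], 0, 255]]'

```text
clock: 10.62
tcp_pos: [0.5496, 0.1482, 0.2135]
orientation: [0.001, 0.762, 0.648, 0.002]
wrist_force: [3.5, -0.3, 6.7]
finger_gap: 0.0179
```

```bash
python3 - <<'E'
from h import *
S=st();s=Cam("side");t=Cam("top")
a=cv2.resize(s.im[150:250,240:340,::-1],(600,600),interpolation=cv2.INTER_CUBIC)
cv2.imwrite("pics/b2.png",a)
E
```

```text
t 10.62 tcp [0.5496 0.1482 0.2135] yang -0.161 tz [ 0.004  0.001 -1.   ] gap 0.0179 F [ 3.54 -0.26  6.74] M [-0.23 -1.24  0.01] j [ 0.12  0.3  -0.01  1.25  0.    1.85]
```

View pics/b2.png

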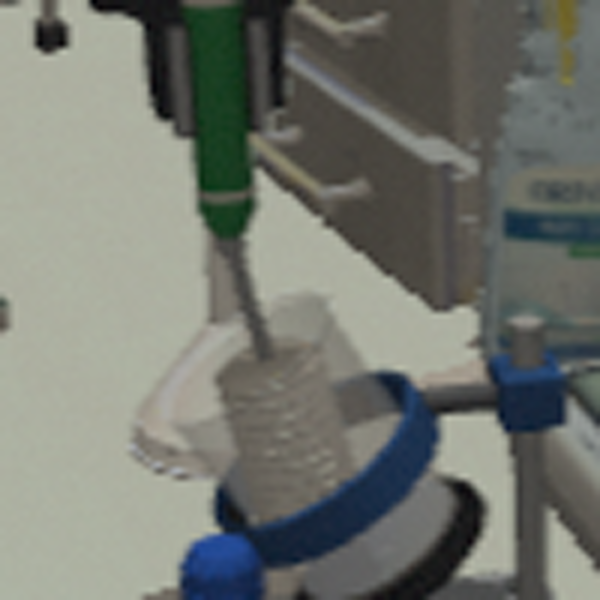

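Emit:
step_arm --series '[[[0.2, 0, -0.3], 0, 255], [[0.3, -0.1, -0.6], 0, 255], [[0.5, -0.1, -0.9], 0, 255], [[0.5, -0.1, -0.9], 0, 255]]'

```text
clock: 11.22
tcp_pos: [0.5544, 0.1471, 0.2035]
orientation: [0.001, 0.762, 0.648, 0.001]
wrist_force: [4.2, -1.2, 3.2]
finger_gap: 0.0179
```

```bash
cat >> h.py <<'E'
def bk(S,b=0.0):
    p=S["tcp_pos"]-np.array([.597,.1425,.052]); h=p[0]*.986-p[1]*.1668-b; z=p[2]-.041
    print("pivot beaker x,s (mm)",round(1e3*(.866*h+.5*z),1),round(1e3*(-.5*h+.866*z),1),"perp",round(1e3*(p[0]*.1668+p[1]*.986),1))
E
python3 - <<'E'
from h import *
S=st();bk(S);bk(S,.0025);s=Cam("side");t=Cam("top")
a=cv2.resize(s.im[150:250,240:340,::-1],(600,600),interpolation=cv2.INTER_CUBIC)
cv2.imwrite("pics/b3.png",a)
E
```

```text
t 11.22 tcp [0.5544 0.1471 0.2035] yang -0.162 tz [ 0.003  0.001 -1.   ] gap 0.0179 F [ 4.19 -1.22  3.15] M [-0.17 -1.39  0.02] j [ 0.12  0.32 -0.02  1.23  0.    1.85]
pivot beaker x,s (mm) 18.2 117.1 perp -2.6
pivot beaker x,s (mm) 16.0 118.4 perp -2.6
```

View pics/b3.png

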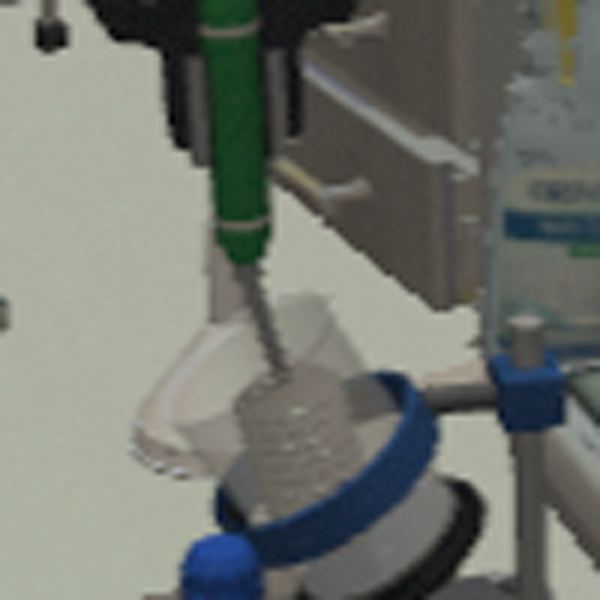

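Emit:
step_arm --series '[[[0.1, 0, -0.2], 0, 255], [[0.2, 0, -0.4], 0, 255], [[0.2, 0, -0.4], 0, 255]]'

```text
clock: 11.7
tcp_pos: [0.5564, 0.1471, 0.1997]
orientation: [0.001, 0.762, 0.648, 0.001]
wrist_force: [3.9, -0.8, 3.3]
finger_gap: 0.0177
```

```bash
python3 - <<'E'
from h import *
S=st();bk(S);s=Cam("side")
g=blobs(mask(s.im,(45,100,40),(85,255,255)),20);print(g)
for d in(-.036,.054): print(s.proj(S["tcp_pos"]+[0,0,d]))
E
```

```text
t 11.7 tcp [0.5564 0.1471 0.1997] yang -0.161 tz [ 0.003  0.001 -1.   ] gap 0.0177 F [ 3.91 -0.84  3.34] M [-0.24 -1.4  -0.  ] j [ 0.12  0.32 -0.02  1.23  0.    1.85]
pivot beaker x,s (mm) 18.0 112.8 perp -2.2
[([274, 150, 10, 6, 48], [278.4, 153.0]), ([275, 158, 11, 30, 255], [280.0, 172.3]), ([160, 188, 79, 26, 1047], [198.1, 200.4]), ([278, 190, 8, 6, 35], [281.1, 192.0])]
[280.60404271 194.69597119]
[277.77749843 151.28724002]
```

Emit:
step_arm --series '[[[0.1, 0, -0.2], 0, 255], [[0.1, 0, -0.2], 0, 255]]'

```text
clock: 12.0
tcp_pos: [0.5574, 0.1471, 0.1978]
orientation: [0.001, 0.762, 0.648, 0.001]
wrist_force: [3.3, -0.6, 4.1]
finger_gap: 0.0181
```

Contact is steady at about 4 N with the tip at the bottom, roughly 10 mm along the axis. Now drawing up along the beaker axis.

Emit:
step_arm --series '[[[-0.5, 0.1, 0.9], 0, 255], [[-1.0, 0.2, 1.8], 0, 255], [[-1.6, 0.3, 2.8], 0, 255], [[-2.2, 0.4, 3.8], 0, 255], [[-2.7, 0.5, 4.7], 0, 255]]'

```text
clock: 12.62
tcp_pos: [0.5299, 0.1522, 0.2457]
orientation: [0.001, 0.762, 0.648, 0.002]
wrist_force: [4.1, -1.1, -1.1]
finger_gap: 0.0181
```

Emit:
step_arm --series '[[[0, 0, 0], 0, 255], [[0, 0, 0], 0, 255]]'

```text
clock: 12.88
tcp_pos: [0.5305, 0.1523, 0.2468]
orientation: [0.001, 0.762, 0.648, 0.003]
wrist_force: [3.6, -1.5, 6.5]
finger_gap: 0.0179
```

```bash
python3 - <<'E'
from h import *
S=st();bk(S);s=Cam("side");t=Cam("top")
a=cv2.resize(s.im[150:250,240:340,::-1],(600,600),interpolation=cv2.INTER_CUBIC)
cv2.imwrite("pics/b4.png",a)
E
```

```text
t 12.88 tcp [0.5305 0.1523 0.2468] yang -0.161 tz [ 0.006  0.001 -1.   ] gap 0.0179 F [ 3.6  -1.45  6.48] M [-0.22 -1.19 -0.  ] j [0.13 0.26 0.01 1.32 0.   1.87]
pivot beaker x,s (mm) 18.7 166.8 perp -1.4
```

View pics/b4.png

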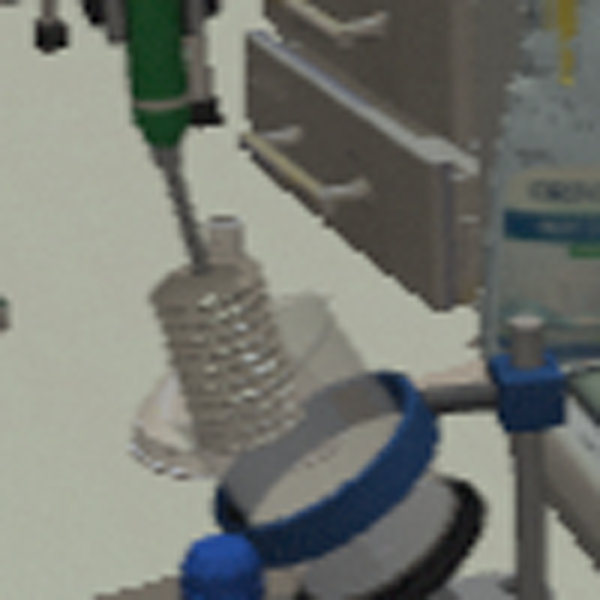

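The tip is now at about 65 mm along the axis, still on the wall with a contact of 4 to 7 N. Down again.

Emit:
step_arm --series '[[[0.5, -0.1, -0.9], 0, 255], [[1.0, -0.2, -1.8], 0, 255], [[1.5, -0.3, -2.7], 0, 255], [[2.0, -0.4, -3.6], 0, 255], [[2.4, -0.5, -4.3], 0, 255]]'

```text
clock: 13.6
tcp_pos: [0.5554, 0.1473, 0.204]
orientation: [0.002, 0.762, 0.648, 0.003]
wrist_force: [3.2, -0.7, 5.3]
finger_gap: 0.0182
```

Emit:
step_arm --series '[[[0.2, 0, -0.4], 0, 255], [[0.3, 0, -0.5], 0, 255], [[0.3, 0, -0.5], 0, 255]]'

```text
clock: 13.98
tcp_pos: [0.5587, 0.1473, 0.1993]
orientation: [0.002, 0.762, 0.648, 0.004]
wrist_force: [3.2, -1.0, 3.8]
finger_gap: 0.0174
```

```bash
python3 - <<'E'
from h import *
S=st();bk(S);s=Cam("side")
cv2.imwrite("pics/b5.png",cv2.resize(s.im[150:250,240:340,::-1],(500,500),interpolation=cv2.INTER_CUBIC))
E
```

```text
t 13.97 tcp [0.5587 0.1473 0.1993] yang -0.162 tz [ 0.008  0.002 -1.   ] gap 0.0174 F [ 3.2  -1.03  3.75] M [-0.22 -1.21 -0.03] j [ 0.12  0.32 -0.02  1.22  0.    1.85]
pivot beaker x,s (mm) 19.7 111.3 perp -1.7
```

View pics/b5.png

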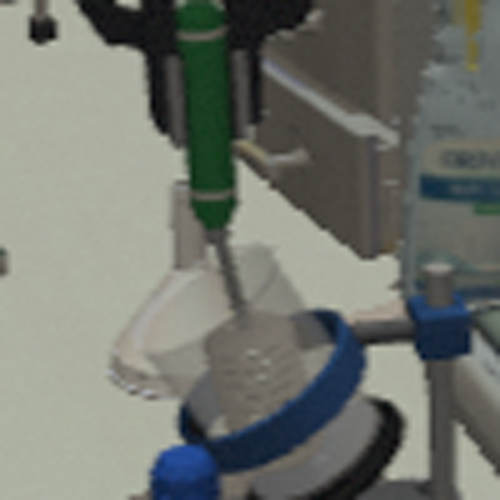

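The brush is at the bottom again, with a lateral force of about 3 N. Drawing up the second time.

Emit:
step_arm --series '[[[-0.5, 0.1, 0.9], 0, 255], [[-1.0, 0.2, 1.8], 0, 255], [[-1.6, 0.3, 2.8], 0, 255], [[-2.2, 0.4, 3.8], 0, 255], [[-2.8, 0.5, 4.7], 0, 255]]'

```text
clock: 14.65
tcp_pos: [0.5302, 0.1524, 0.2472]
orientation: [0.002, 0.762, 0.648, 0.004]
wrist_force: [4.5, -0.8, -1.5]
finger_gap: 0.0177
```

Emit:
step_arm --series '[[[-0.1, 0, 0], 0, 255], [[-0.1, 0, 0], 0, 255]]'

```text
clock: 14.9
tcp_pos: [0.5297, 0.1526, 0.2483]
orientation: [0.003, 0.762, 0.648, 0.005]
wrist_force: [3.5, -0.2, 5.1]
finger_gap: 0.0179
```

```bash
python3 - <<'E'
from h import *
S=st();bk(S);s=Cam("side")
cv2.imwrite("pics/b6.png",cv2.resize(s.im[150:250,240:340,::-1],(500,500),interpolation=cv2.INTER_CUBIC))
E
```

```text
t 14.9 tcp [0.5297 0.1526 0.2483] yang -0.161 tz [ 0.01   0.002 -1.   ] gap 0.0179 F [ 3.5  -0.17  5.09] M [-0.24 -1.23 -0.01] j [0.13 0.25 0.01 1.31 0.   1.87]
pivot beaker x,s (mm) 18.7 168.5 perp -1.3
```

View pics/b6.png

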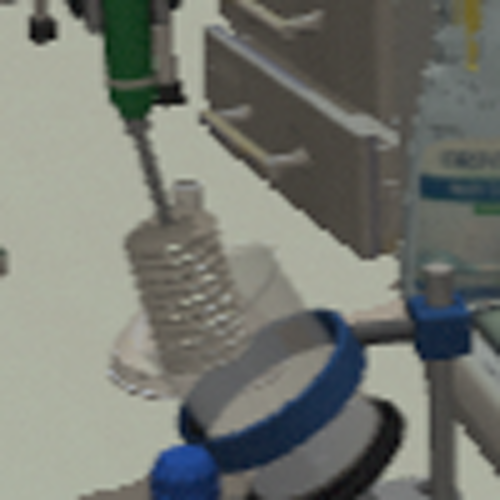

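The brush is up a second time, tip about 66 mm along the axis. Now withdrawing: relieve the bend, then straight up.

Emit:
step_arm --series '[[[0.8, -0.2, 0.2], 0, 255], [[1.6, -0.4, 0.6], 0, 255], [[2.3, -0.5, 1.3], 0, 255], [[2.3, -0.5, 2.3], 0, 255], [[2.2, -0.5, 3.6], 0, 255]]'

```text
clock: 15.58
tcp_pos: [0.5513, 0.1475, 0.2845]
orientation: [0.002, 0.762, 0.648, 0.004]
wrist_force: [-0.7, -0.1, -1.3]
finger_gap: 0.0175
```

Emit:
step_arm --series '[[[0, 0, 2], 0, 255], [[0, 0, 4], 0, 255], [[0, 0, 6], 0, 255], [[0, 0, 6], 0, 255]]'

```text
clock: 16.08
tcp_pos: [0.5518, 0.1478, 0.3469]
orientation: [0.003, 0.762, 0.648, 0.006]
wrist_force: [-0.1, 0.9, -1.4]
finger_gap: 0.0178
```

```bash
python3 - <<'E'
from h import *
S=st();s=Cam("side")
a=cv2.resize(s.im[60:270,210:370,::-1],(456,600),interpolation=cv2.INTER_CUBIC)
p=S["tcp_pos"]
for d in(-.146,-.086,-.036,.054):
    u=(s.proj(p+[0,0,d])-[210,60]+.5)*2.855; cv2.circle(a,tuple(int(k) for k in u),2,(0,0,255),-1)
cv2.imwrite("pics/c0.png",a)
E
```

```text
t 16.07 tcp [0.5518 0.1478 0.3469] yang -0.161 tz [ 0.013  0.003 -1.   ] gap 0.0178 F [-0.11  0.87 -1.41] M [ 0.06  0.03 -0.01] j [0.12 0.3  0.3  1.56 0.   1.85]
```

View pics/c0.png

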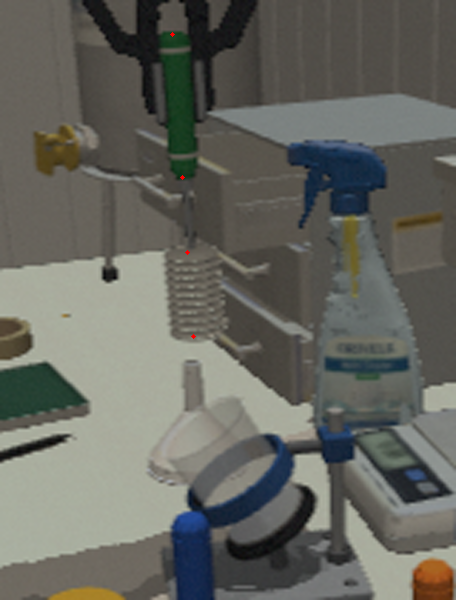

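Grip pose unchanged. Returning over the cup.

Emit:
step_arm --series '[[[0.1, -3, 0], 0, 255], [[0.2, -7, 0], 0, 255], [[0.3, -11.5, 0], 0, 255], [[0.5, -16, 0], 0, 255], [[0.6, -20.5, 0], 0, 255]]'

```text
clock: 16.75
tcp_pos: [0.5569, -0.0584, 0.3444]
orientation: [0.002, 0.762, 0.648, 0.004]
wrist_force: [0.6, -0.1, -0.6]
finger_gap: 0.0177
```

Emit:
step_arm --series '[[[0, -4, 0], 0, 255], [[0, -6.5, 0], 0, 255], [[0, -6.7, 0], 0, 255], [[0, -6.7, 0], 0, 255]]'

```text
clock: 17.25
tcp_pos: [0.5565, -0.125, 0.3438]
orientation: [0.001, 0.762, 0.648, 0.004]
wrist_force: [0.9, 1.1, -1.0]
finger_gap: 0.0177
```

```bash
python3 - <<'E'
from h import *
S=st();s=Cam("side")
a=cv2.resize(s.im[60:370,235:435,::-1],(387,600),interpolation=cv2.INTER_CUBIC)
p=S["tcp_pos"]
for d in(-.146,-.086,-.036,.054):
    u=(s.proj(p+[0,0,d])-[235,60]+.5)*1.935; cv2.circle(a,tuple(int(k) for k in u),2,(0,0,255),-1)
cv2.imwrite("pics/c1.png",a)
E
```

```text
t 17.25 tcp [ 0.5565 -0.125   0.3438] yang -0.161 tz [ 0.008  0.004 -1.   ] gap 0.0177 F [ 0.94  1.07 -1.04] M [ 0.   -0.02 -0.  ] j [-0.36  0.3   0.3   1.56  0.01  1.37]
```

View pics/c1.png

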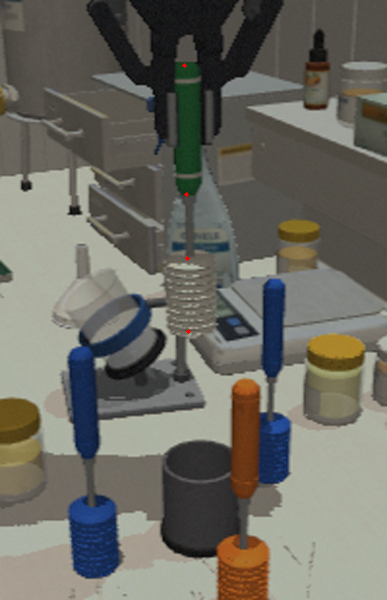

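```bash
python3 - <<'E'
from h import *
s=Cam("side")
for x,y in((.5565,-.125),(.5585,-.1247),(.5615,-.1225),(.5635,-.1215)): print(x,y,s.proj([x,y,.075]),s.proj([x,y,.196]))
im=s.im[280:350,310:365]; cv2.imwrite("pics/c2.png",cv2.resize(im[:,:,::-1],None,fx=8,fy=8,interpolation=cv2.INTER_CUBIC))
E
```

```text
0.5565 -0.125 [332.99388693 299.25381915] [332.05396775 231.84692426]
0.5585 -0.1247 [334.05474385 298.88891083] [333.19619665 231.54027298]
0.5615 -0.1225 [335.22092281 297.80091789] [334.45358655 230.63928808]
0.5635 -0.1215 [336.10564713 297.22373047] [335.4063792  230.15978406]
```

View pics/c2.png

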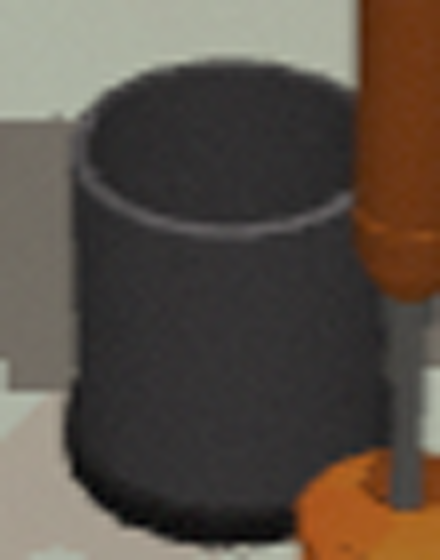

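The side view puts the cup rim centre at pixel (338,298), about 4 px (7 mm) right of the brush axis. Shifting +x 5 mm, then lowering.

Emit:
step_arm --series '[[[0.5, 0.1, 0], 0, 255], [[0.5, 0.1, -3], 0, 255], [[0.5, 0.1, -6], 0, 255], [[0.5, 0.1, -9], 0, 255], [[0.5, 0.1, -10.5], 0, 255]]'

```text
clock: 17.98
tcp_pos: [0.5612, -0.1223, 0.2376]
orientation: [0.0, 0.761, 0.649, 0.004]
wrist_force: [0.1, 0.8, -0.9]
finger_gap: 0.0177
```

```bash
python3 - <<'E'
from h import *
st();s=Cam("side")
cv2.imwrite("pics/c3.png",cv2.resize(s.im[200:350,280:400,::-1],None,fx=4,fy=4,interpolation=cv2.INTER_CUBIC))
E
```

```text
t 17.98 tcp [ 0.5612 -0.1223  0.2376] yang -0.159 tz [ 0.007  0.004 -1.   ] gap 0.0177 F [ 0.07  0.81 -0.88] M [-0.01  0.03 -0.04] j [-0.36  0.31  0.05  1.31  0.01  1.37]
```

View pics/c3.png

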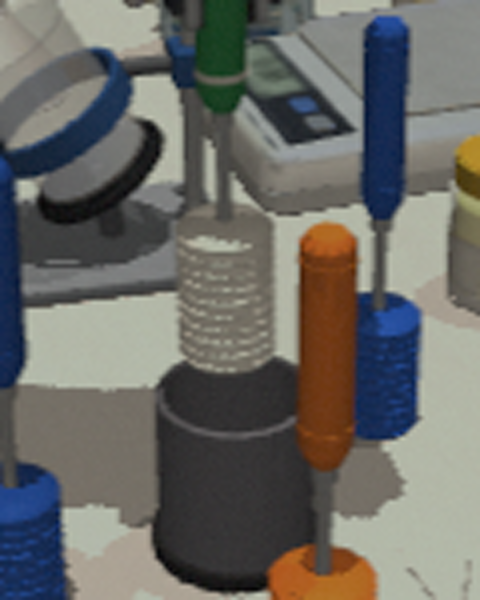

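The bristles (centre 226) are over the cup (centre 233), about 3 mm left. Correcting and lowering.

Emit:
step_arm --series '[[[0.25, -0.1, -0.8], 0, 255], [[0.25, -0.1, -2.5], 0, 255], [[0.25, -0.1, -4.5], 0, 255], [[0.25, -0.1, -6.5], 0, 255], [[0.25, -0.1, -7.5], 0, 255]]'

```text
clock: 18.65
tcp_pos: [0.5636, -0.1233, 0.1609]
orientation: [-0.0, 0.761, 0.649, 0.003]
wrist_force: [0.4, -0.9, -1.7]
finger_gap: 0.0176
```

```bash
python3 - <<'E'
from h import *
st();s=Cam("side")
cv2.imwrite("pics/c4.png",cv2.resize(s.im[200:350,280:400,::-1],None,fx=4,fy=4,interpolation=cv2.INTER_CUBIC))
E
```

```text
t 18.65 tcp [ 0.5636 -0.1233  0.1609] yang -0.159 tz [ 0.005  0.005 -1.   ] gap 0.0176 F [ 0.37 -0.93 -1.71] M [-0.05  0.05  0.04] j [-0.36  0.34 -0.09  1.14  0.01  1.37]
```

View pics/c4.png

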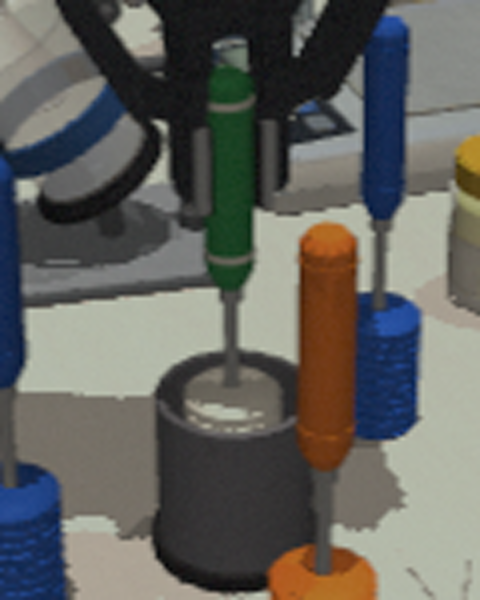

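Inside the cup, with no wrist load. Lowering the last centimetre gently.

Emit:
step_arm --series '[[[0, 0, -0.4], 0, 255], [[0, 0, -0.8], 0, 255], [[0, 0, -0.9], 0, 255], [[0, 0, -0.9], 0, 255]]'

```text
clock: 19.2
tcp_pos: [0.5633, -0.1232, 0.1513]
orientation: [-0.001, 0.761, 0.649, 0.003]
wrist_force: [0.4, 0.3, -0.2]
finger_gap: 0.0177
```

Emit:
step_arm --series '[[[0, 0, -0.1], 0, 255], [[0, 0, -0.2], 0, 255], [[0, 0, -0.2], 0, 255]]'

```text
clock: 19.58
tcp_pos: [0.5643, -0.1233, 0.151]
orientation: [0.001, 0.761, 0.649, 0.004]
wrist_force: [-1.0, 1.7, 7.7]
finger_gap: 0.0177
```

The tip is on the cup floor (+7.7 N). Releasing.

Emit:
step_arm --series '[[[0, 0, 0.05], 0, 200], [[0, 0, 0.05], 0, 140], [[0, 0, 0.05], 0, 80], [[0, 0, 0.05], 0, 0], [[0, 0, 0.05], 0, 0]]'

```text
clock: 20.2
tcp_pos: [0.5642, -0.1233, 0.1513]
orientation: [0.0, 0.761, 0.649, 0.004]
wrist_force: [0.1, 0.3, 0.4]
finger_gap: 0.0854
```

```bash
python3 - <<'E'
from h import *
st();s=Cam("side")
cv2.imwrite("pics/c5.png",cv2.resize(s.im[180:350,270:400,::-1],None,fx=3.5,fy=3.5,interpolation=cv2.INTER_CUBIC))
E
```

```text
t 20.2 tcp [ 0.5642 -0.1233  0.1513] yang -0.159 tz [ 0.007  0.005 -1.   ] gap 0.0854 F [0.06 0.31 0.39] M [ 0.    0.   -0.02] j [-0.36  0.35 -0.1   1.11  0.01  1.37]
```

View pics/c5.png

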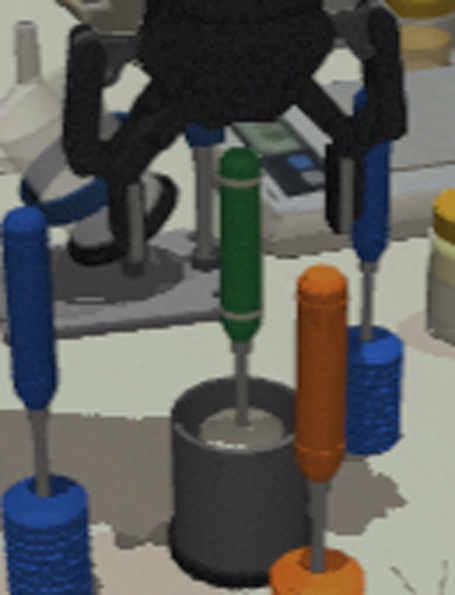

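The brush stands upright in the cup, free between the open fingers. Retreating straight up and then away.

Emit:
step_arm --series '[[[0, 0, 3], 0, 0], [[0, 0, 7], 0, 0], [[0, 0, 11], 0, 0], [[0, 0, 15], 0, 0], [[0, 0, 16], 0, 0]]'

```text
clock: 20.88
tcp_pos: [0.5653, -0.1237, 0.3144]
orientation: [0.003, 0.761, 0.649, 0.005]
wrist_force: [0.1, 0.1, 0.1]
finger_gap: 0.0856
```

Emit:
step_arm --series '[[[-4, -4, 0], 0, 0], [[-8, -8, 0], 0, 0], [[-12, -12, 0], 0, 0], [[-16, -16, 0], 0, 0], [[-16, -16, 0], 0, 0]]'

```text
clock: 21.5
tcp_pos: [0.4027, -0.2859, 0.3134]
orientation: [0.002, 0.763, 0.647, 0.005]
wrist_force: [1.1, -0.0, -0.4]
finger_gap: 0.0853
```

```bash
python3 - <<'E'
from h import *
st();s=Cam("side");t=Cam("top")
print(blobs(mask(t.im,(18,150,100),(32,255,255)),300),blobs(mask(t.im,(45,100,40),(85,255,255)),20))
cv2.imwrite("pics/d0.png",np.hstack([cv2.resize(s.im[170:370,210:430,::-1],(440,400)),cv2.resize(t.im[140:380,200:440,::-1],(360,400))[:, :360]]))
E
```

```text
t 21.5 tcp [ 0.4027 -0.2859  0.3134] yang -0.165 tz [ 0.01   0.003 -1.   ] gap 0.0853 F [ 1.09 -0.03 -0.38] M [-0.01  0.03  0.01] j [-0.79  0.14  0.02  1.45  0.01  0.95]
[([295, 151, 29, 29, 672], [309.4, 165.0]), ([295, 328, 30, 30, 721], [309.9, 342.7])] [([378, 262, 13, 12, 109], [384.1, 267.3]), ([0, 286, 55, 108, 5442], [26.0, 340.1])]
```

View pics/d0.png

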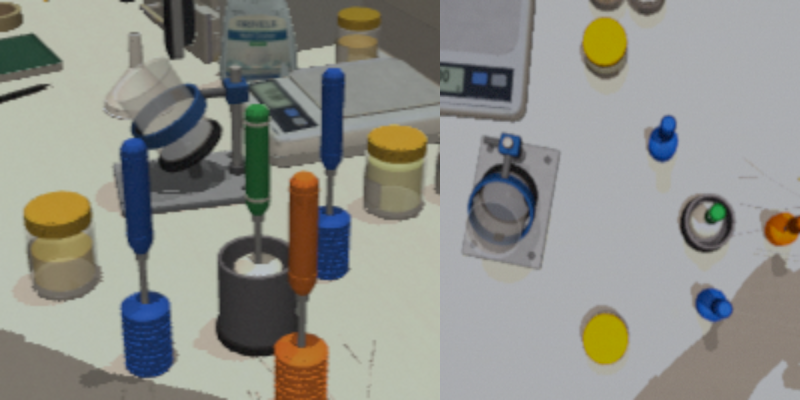

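Jars have not moved in the image: (309.4,165.0) and (309.9,342.7), as at the start. The brush is upright in its cup and the arm is clear. Handing in.

```bash
python3 - <<'E'
from workcell import env
print(env.hand_in())
E
```

```text
the job is handed in; nothing more can be done
None
```

I scrubbed the beaker as asked (bottom, up, bottom, up), set the brush back in its cup bristles down, and handed the job in at about 21.5 s. No verdict is reported, so whether it passed is not confirmed.

- **Scrubbing:** I worked the tip positions out from the arm pose, good to about 2–3 mm. They were about 9–12 mm along the beaker at the bottom and 65–66 mm at the top, both times. The wrist read roughly 4–7 N of wall contact throughout the strokes.
- **Last checks:** After release the brush stood upright in the cup, with no force on the open fingers. Both yellow lids were at the same top-view pixels as at the start, to within 0.2 px, and the arm was clear of everything.
- **Rim contact on the first entry:** I moved sideways too early, and the flat end of the brush came down on the lower rim. The wrist read about 23 N vertical at that moment, close to the 25 N limit on the glass. I backed off at once, and the brush had not slipped in the grip. A brief higher peak between readings can't be ruled out.
- **Camera disagreement:** The two cameras differed by about 2 px (around 4 mm) at the cup and beaker. I corrected for it using the side view.

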